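# Swap flat and charged battery packs between two instruments and their chargers

## Robot

A 6-joint arm with a two-finger parallel gripper is mounted at the origin on a cart in front of the work surface, level with it; the furniture and walls round the work are solid. World frame = base frame: x ahead of the robot, y to its left, z up, the work surface at z = 0. Lengths are in m, angles in rad, forces in N, time in s.
With the tool pointing down it reaches from about 0.35 to 0.725 m from the base axis. Payload 4.3 kg.
Tool frame: the origin (TCP) lies on the centre line of the jaws, within the pads' length; the fingertips stand 8 mm ahead of it and the grasp point (between the pads) lies 11 mm behind it; z points along the fingers, y is the line along which they close (so a half turn about z gives the same grasp; the last joint's range is limited). The gripper opens to 85 mm and grips with 20 to 120 N. Pads are 22 mm wide; open, the fingers measure 114 mm over their backs; the gripper's body (76 mm by 85 mm) begins 54 mm behind the grasp point. The pads swing forward as they close: fully open they stand 13 mm farther back than shut.
Start: joints at [1.084, 0.377, 0.081, 1.274, 0, 1.46], TCP at [0.212, 0.535, 0.239] pointing down, gripper open.
Joint ranges: [-2.72, 2.72], [-0.84, 1.66], [-1.02, 1.22], [-1.77, 2.12], [-1.37, 1.28], [-3.14, 3.14]. Speed limits (rad/s): [2.57, 2.57, 3.14, 3.14, 3.14, 3.14].

## Interface

Orientations are given as a unit quaternion [w, x, y, z].
In Python, from plant import robot gives the robot as it stands.
- The arm moves only by the tool apply_moves, never from a script. Its argument "moves" is a list of rows, each an object of numbers: "gripper": the opening, from 0 (shut) to 1 (fully open); "dx", "dy", "dz": the shift along the tool's x, y, z in mm; "ax", "ay", "az": the turn, a rotation vector about the tool's x, y, z in degrees. A call has 1 to 20 rows; each row is the pose to reach, as a shift and turn from the pose commanded when the call began, along the tool's axes at that moment; what a row does not reach only later rows make up. A row lasts 1/8 s, in which the tool goes at most 62.5 mm and 10.7 degrees, less where a joint would pass 70% of its speed; a pose out of reach is approached as far as the arm can. A call with a gripper value outside its range is refused whole. The fingers move at their own pace and stop on an object; the grip force is fixed at half the most. Time passes only in rows, so rows that repeat a pose let the fingers close. It gives the time, the measured TCP pose, the force, the opening and the grip force at its end, in the units of the state.
- robot.state(): the state, without advancing time (a new reading comes with each control period).
- robot.snapshot(name): name is "scene" or "top"; returns the picture (384x512x3 uint8, blue, green, red); there is no depth.
- robot.camera_model(name): a dict with "K" (3x3 intrinsics, pixels), "rvec" (rotation vector, rad) and "tvec" (3), from world to camera coordinates, as OpenCV has them. Camera axes: x right, y down, z forward; pixel columns grow to the right and rows downward; lengths in m; the calibration is good to about 2 mm. A picture is of the moment at which its call begins. camera_model takes no time and is no camera call.
- robot.close_job(): hands the job in; it is judged then, once.
The state is a dict: "time": time; "joints": joint angles; "joint_velocities": joint speeds; "tau": joint torques, N m; "ee_pos": TCP position; "eef_rot": TCP orientation; "force": force on the tool from outside, world axes, zero at the start; "wrist_torque": the same for the moment, N m; "opening": finger opening in m; "finger_force": force on a finger pad.
Only numpy, scipy, OpenCV 4.12 (cv2) and the standard library are available. Lean on these libraries where they do the work, as an engineer would, in place of code of your own. Each camera call takes 0.05 s, during which the arm holds its last target. There are 200 camera calls.

## Task

The packs in the two battery instruments (the soldering station and the handheld logger) are flat and those standing in the two chargers are full. Put each full pack into the instrument that takes its size and each flat pack into the charger of its size, all four standing fully home in their bays and let go; the bare rubber pad is free for standing a pack on meanwhile.

Things in the scene. Friction and masses are not known exactly. Their poses are not given: they have to be found in the camera images.
- wide_flat: Wide battery pack: upright grey block with black cap and finger ribs, 34 mm thick (its x), 60 wide (its y), 62 tall, 0.24 kg. Origin at the centre of its underside, z up; half a turn about z makes no difference. Grasp near the top across its 34 mm; in a bay its upper 42 mm stand out. Flat: at the start it stands in the soldering station.
- wide_charged: Wide battery pack: upright grey block with black cap and finger ribs, 34 mm thick (its x), 60 wide (its y), 62 tall, 0.24 kg. Origin at the centre of its underside, z up; half a turn about z makes no difference. Grasp near the top across its 34 mm; in a bay its upper 42 mm stand out. Full: at the start it stands in the wide charger.
- slim_flat: Slim battery pack: upright grey block with black cap and finger ribs, 24 mm thick (its x), 42 wide (its y), 62 tall, 0.12 kg. Origin at the centre of its underside, z up; half a turn about z makes no difference. Grasp near the top across its 24 mm; in a bay its upper 42 mm stand out. Flat: at the start it stands in the handheld logger.
- slim_charged: Slim battery pack: upright grey block with black cap and finger ribs, 24 mm thick (its x), 42 wide (its y), 62 tall, 0.12 kg. Origin at the centre of its underside, z up; half a turn about z makes no difference. Grasp near the top across its 24 mm; in a bay its upper 42 mm stand out. Full: at the start it stands in the slim charger.
- station_bay (a point): Cordless soldering station, fixed: box 110 x 98 mm, 50 high, with sloping grey front panel, display and round dial (front is its -x, 78 mm before this point). Point: floor centre of its bay, 30 mm above the bench: open pocket 20 mm deep, 5 mm sloped lead-in, wide pack stands in it with 3 mm play each side, its origin here, axes along these (x: short side of the bay).
- logger_bay (a point): Handheld logger, fixed: black, lying, 128 x 80 mm, screen and twelve keys at its front (its -x, 103 mm before this point), bay in its thick 48 mm high rear end. Point: floor centre of its bay, 28 mm above the bench: open pocket 20 mm deep, 5 mm sloped lead-in, slim pack stands in it with 3 mm play each side, its origin here, axes along these (x: short side of the bay).
- wide_charger_bay (a point): Wide charger, fixed: plain low black block, 90 mm wide, 34 high, short sloping front (its -x) with two small lamps and no display. Point: floor centre of its bay, 14 mm above the bench: open pocket 20 mm deep, 5 mm sloped lead-in, wide pack stands in it with 3 mm play each side, its origin here, axes along these (x: short side of the bay).
- slim_charger_bay (a point): Slim charger, fixed: as the wide charger but only 72 mm wide, 34 high, with the smaller bay. Point: floor centre of its bay, 14 mm above the bench: open pocket 20 mm deep, 5 mm sloped lead-in, slim pack stands in it with 3 mm play each side, its origin here, axes along these (x: short side of the bay).
- pad: Bare flat rubber pad, 100 x 110 mm (its x, y), 3 mm thick, fixed; origin at the centre of its underside on the bench. Empty at the start; a pack may be stood on it. It, the two instruments and the two chargers change places from start to start; small hand tools under 20 mm high lie between them.
Mind the look-alikes: they are no part of the job. What is shaped like the wide_charged but green or purple is not meant.

How it is judged:
At the end, for the whole second after the job is handed in: Each pack stands in its new bay (full wide pack in the station, full slim pack in the logger, flat wide pack in the wide charger, flat slim pack in the slim charger): its underside centre within 8 mm sideways and 5 mm in height of the centre of the bay's floor, upright within 0.1 rad, at rest (horizontal distance between wide_flat and wide_charger_bay below 0.008 m and z of wide_flat in the frame of wide_charger_bay between -0.005 and 0.005 m and angle between each of wide_flat, slim_flat, wide_charged, slim_charged's own z axis and vertical below 0.1 rad and linear speed of each of wide_flat, slim_flat, wide_charged, slim_charged below 0.02 m/s and angular speed of each of wide_flat, slim_flat, wide_charged, slim_charged below 0.2 rad/s and horizontal distance between slim_flat and slim_charger_bay below 0.008 m and z of slim_flat in the frame of slim_charger_bay between -0.005 and 0.005 m and horizontal distance between wide_charged and station_bay below 0.008 m and z of wide_charged in the frame of station_bay between -0.005 and 0.005 m and horizontal distance between slim_charged and logger_bay below 0.008 m and z of slim_charged in the frame of logger_bay between -0.005 and 0.005 m); the robot touches nothing.
It also fails if it takes over 128 s, if anything falls off the work surface, if the arm or the gripper's body presses on something with over 40 N, if the wrist force passes 120 N, or if a joint passes its speed limit or range.

## Working session

There is one attempt and no reset: what is moved stays moved. The work goes in short steps, Python scripts to look and compute and a tool call to move; the robot and the scene stay as the last step left them, time stands still between calls to the robot, and variables do not carry over. Pictures are saved under pics/ and viewed, at most 14 in all, crops included, and the job is handed in when it is done.

Besides the shell and the picture viewer there is one more tool, called after "Emit:" by a JSON object that holds its "op" and its "data", one argument or row to a line. apply_moves: Moves the arm, as the interface text tells. Its arguments: {"type":"object","properties":{"moves":{"type":"array"}},"required":["moves"]}

```bash
mkdir -p pics; ls
python3 - <<'E'
from plant import robot
import cv2
for n in("scene","top"):
    im=robot.snapshot(n); cv2.imwrite(f"pics/{n}0.png",im)
    m=robot.camera_model(n); print(n,m)
s=robot.state();print(s)
E
```

```text
pics
scene {'K': array([[390.88704623,   0.        , 252.30224324],
       [  0.        , 390.88704623, 188.09385209],
       [  0.        ,   0.        ,   1.        ]]), 'rvec': array([ 1.85205648, -1.15869161,  0.62235257]), 'tvec': array([-0.26148414,  0.29743553,  0.75830919])}
top {'K': array([[417.97683047,   0.        , 251.3468785 ],
       [  0.        , 417.97683047, 197.60378209],
       [  0.        ,   0.        ,   1.        ]]), 'rvec': array([ 2.18367025, -2.16590408,  0.05762981]), 'tvec': array([-1.36211050e-03,  5.42903527e-01,  1.49628898e+00])}
{'time': 0.1, 'joints': array([1.08371749e+00, 3.78001815e-01, 7.97777997e-02, 1.27441627e+00,
       3.41576244e-05, 1.46052707e+00]), 'joint_velocities': array([-6.79626580e-04, -1.28231165e-03,  3.60802599e-03, -1.48871365e-03,
       -2.32120592e-05,  3.47532867e-05]), 'tau': array([ 9.09097344e-04, -4.64696395e+01,  2.70581621e+01,  1.20398286e-02,
       -2.61728092e-04,  1.95065830e-06]), 'ee_pos': array([0.21127343, 0.53416384, 0.23845465]), 'eef_rot': array([-2.87618137e-04,  1.87292086e-01,  9.82303835e-01, -8.76135736e-04]), 'force': array([-0.00593628,  0.36111378, -1.14344227]), 'wrist_torque': array([-0.06536373, -0.01216013,  0.01782394]), 'finger_force': 0.0, 'opening': 0.08556602196660584}
```

View pics/scene0.png

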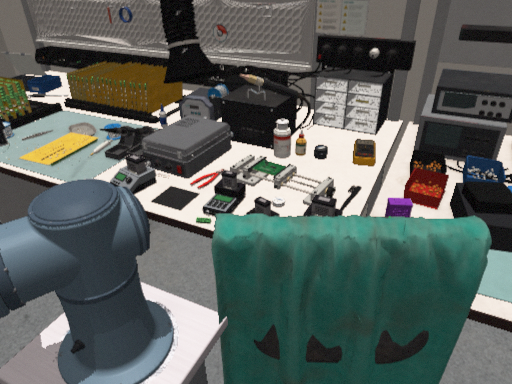

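View pics/top0.png

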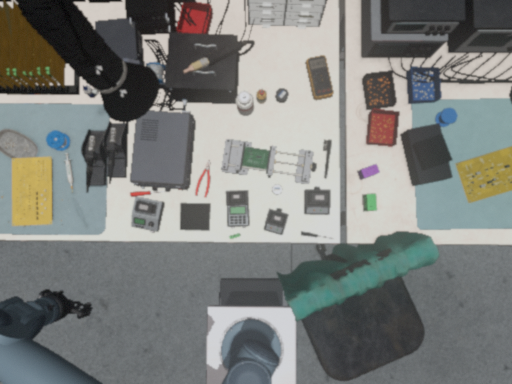

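The top view shows the station (148,213), pad (195,216), logger (237,208), the slim charger (276,220) and the wide charger (317,201). The purple (369,172) and green (370,202) blocks are the look-alikes and I leave them alone. I'll enlarge the top view next.

Run:
```python
import cv2
im=cv2.imread("pics/top0.png")
c=im[182:247,125:225];cv2.imwrite("pics/cropA.png",cv2.resize(c,None,fx=8,fy=8,interpolation=cv2.INTER_CUBIC))
c=im[182:247,220:335];
cv2.imwrite("pics/cropB.png",cv2.resize(c,(800,452),interpolation=cv2.INTER_CUBIC))
c=im[182:247,220:335]
c=cv2.imread("pics/scene0.png")[145:225,100:350];cv2.imwrite("pics/cropC.png",cv2.resize(c,None,fx=3.2,fy=3.2,interpolation=cv2.INTER_CUBIC))
```

```text
(no output)
```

View pics/cropA.png

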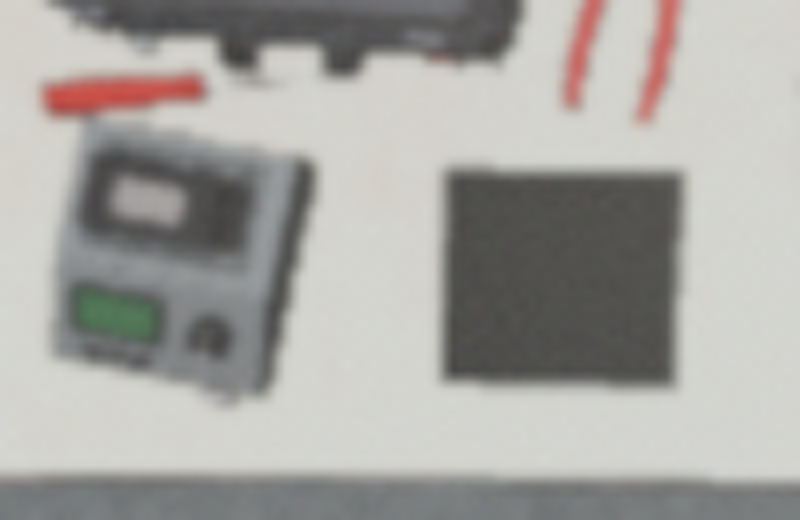

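View pics/cropB.png

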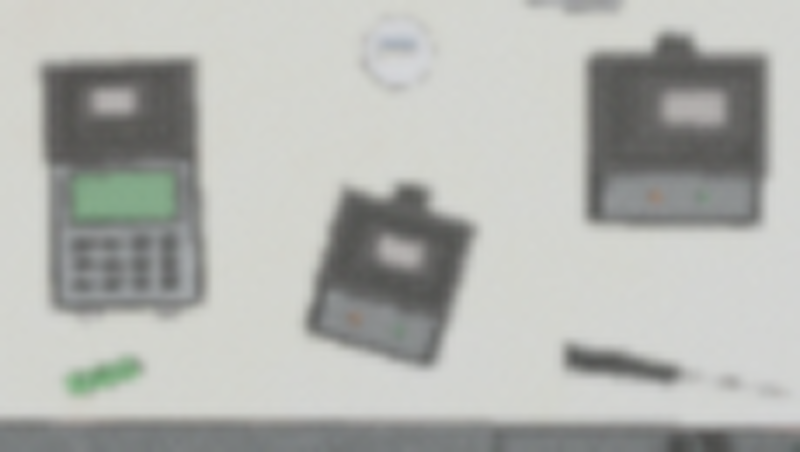

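View pics/cropC.png

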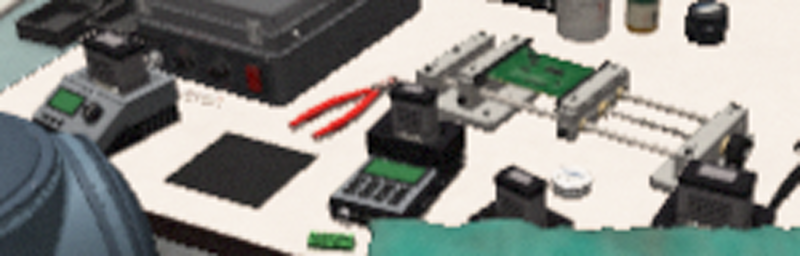

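Crop A shows the station (pack label at ~(150,200) crop px) and the bare pad. Crop B shows the logger (label (113,101)), slim charger (label (401,250)) and wide charger (label (693,107)). All four packs are grey with a light label. Next I'll convert these to positions.

```bash
cat > h.py <<'E'
import numpy as np, cv2
from plant import robot
from scipy.spatial.transform import Rotation as R
def cam(n):
    m=robot.camera_model(n); return m["K"],cv2.Rodrigues(m["rvec"])[0],np.array(m["tvec"]).ravel()
def bp(n,uv,z):
    K,Rm,t=cam(n); C=-Rm.T@t
    d=Rm.T@np.linalg.solve(K,[uv[0],uv[1],1.]); return (C+d*(z-C[2])/d[2])[:2]
def label(im,u,v,r=7,thr=25):
    g=im.astype(float).mean(2)[v-r:v+r+1,u-r:u+r+1]; w=g.copy()
    m=(g>g[r,r]-35).astype(np.uint8); n,l=cv2.connectedComponents(m,connectivity=4); k=l==l[r,r]
    k2=cv2.dilate(k.astype(np.uint8),np.ones((3,3)))>0
    bg=np.percentile(g[k2],5); ww=np.where(k2,np.clip(g-bg-15,0,None),0)
    ys,xs=np.mgrid[-r:r+1,-r:r+1]
    return u+(xs*ww).sum()/ww.sum(), v+(ys*ww).sum()/ww.sum(), k.sum()
E
python3 - <<'E'
from h import *
np.set_printoptions(precision=4,suppress=True)
for n in("top","scene"):
    K,Rm,t=cam(n); print(n,-Rm.T@t)
it=cv2.imread("pics/top0.png"); isc=cv2.imread("pics/scene0.png")
P={"station":((143,207),(132,158),.092),"logger":((236,196),(229,173),.090),"slim":((277,217),(263,200),.076),"wide":((319,197),(325,199),.076)}
for k,(a,b,z) in P.items():
    la=label(it,*a,r=6); lb=label(isc,*b,r=6)
    print(k,la,bp("top",la[:2],z),lb,bp("scene",lb[:2],z))
def A(p):return ((p[0]+.5)/8-.5+125,(p[1]+.5)/8-.5+182)
s=800/115; s2=452/65
def B(p):return ((p[0]+.5)/s-.5+220,(p[1]+.5)/s2-.5+182)
for k,f,pts,z in [("station",A,[(85,118),(300,155),],.05),("station front",A,[(55,355),(250,395)],.02),("pad",A,[(445,172),(682,172),(445,380),(676,385)],.003),
 ("case",A,[(60,15),(515,55)],.1),("logger rear",B,[(42,65),(197,60),(47,160)],.048),("slim",B,[(345,188),(475,227)],.034),("slimfront",B,[(308,330),(433,365)],.01),("wide",B,[(588,55),(768,57)],.034),("widef",B,[(590,222),(760,224)],.01)]:
    Q=[bp("top",f(p),z) for p in pts]; print(k,*Q,"mid",(Q[0]+Q[1])/2,"yawdir(deg of back->y axis)",np.degrees(np.arctan2(*(Q[0]-Q[1])[[0,1]]*np.array([-1,1]))) if 0 else np.degrees(np.arctan2(-(Q[0]-Q[1])[0],(Q[0]-Q[1])[1])), np.linalg.norm(Q[0]-Q[1]))
E
```

```text
top [ 0.4328 -0.0273  1.5315]
scene [-0.3158 -0.4674  0.6432]
station (np.float64(143.07026250602078), np.float64(206.70373460400467), np.int64(38)) [0.5032 0.3767] (np.float64(133.80541479658316), np.float64(155.92268712899957), np.int64(83)) [0.5034 0.3787]
logger (np.float64(235.83203605079885), np.float64(196.1021894487687), np.int64(16)) [0.5426 0.0554] (np.float64(227.92212227620377), np.float64(168.9318389532926), np.int64(54)) [0.555  0.0645]
slim (np.float64(276.97472569950344), np.float64(217.8452320775475), np.int64(24)) [ 0.4689 -0.0878] (np.float64(262.5581598062954), np.float64(199.69126715092816), np.int64(13)) [ 0.4667 -0.0907]
wide (np.float64(319.32371919795594), np.float64(197.03681087869734), np.int64(42)) [ 0.5425 -0.2347] (np.float64(323.97061941248506), np.float64(198.46916490399275), np.int64(30)) [ 0.5399 -0.2358]
station [0.5422 0.4178] [0.5264 0.3209] mid [0.5343 0.3694] yawdir(deg of back->y axis) -9.278748943884114 0.0981795853479983
station front [0.4365 0.4374] [0.4193 0.348 ] mid [0.4279 0.3927] yawdir(deg of back->y axis) -10.950886276510543 0.0909816
[... 261 characters left out ...]
799527 0.19852552227751893
logger rear [0.5641 0.0946] [0.5672 0.0151] [0.5153 0.0913] mid [0.5656 0.0548] yawdir(deg of back->y axis) 2.262577785585223 0.0795592407520062
slim [ 0.5028 -0.0614] [ 0.4833 -0.1283] mid [ 0.493  -0.0949] yawdir(deg of back->y axis) -16.280658324487934 0.06970200082318967
slimfront [ 0.4296 -0.0431] [ 0.412  -0.1083] mid [ 0.4208 -0.0757] yawdir(deg of back->y axis) -15.1100025709747 0.06751711333789782
wide [ 0.5725 -0.1863] [ 0.5721 -0.2789] mid [ 0.5723 -0.2326] yawdir(deg of back->y axis) -0.23541176793821073 0.0925421348206051
widef [ 0.4872 -0.1899] [ 0.4869 -0.2783] mid [ 0.487  -0.2341] yawdir(deg of back->y axis) -0.20599002412695358 0.08843509917747362
```

```bash
cat >> h.py <<'E'
def rowto(x,y,z,yaw,cmd=None):
    """shift/turn from current (or given) pose to a tool-down pose with tool y at yaw deg"""
    s=robot.state(); p0=np.array(s["ee_pos"]); R0=R.from_quat(np.roll(s["eef_rot"],-1))
    if cmd is not None: p0=np.array(cmd[:3]); R0=down(cmd[3])
    d=R0.inv().apply(np.array([x,y,z])-p0)*1000; r=(R0.inv()*down(yaw)).as_rotvec(degrees=True)
    return np.round(np.r_[d,r],1)
def down(yaw):
    a=np.radians(yaw); yv=np.array([np.cos(a),np.sin(a),0]); zv=np.array([0,0,-1.])
    return R.from_matrix(np.c_[np.cross(yv,zv),yv,zv])
E
python3 - <<'E'
from h import *
np.set_printoptions(precision=3,suppress=True)
def tri(a,b):
    Ps=[]
    for n in("top","scene"):
        K,Rm,t=cam(n);Ps.append(K@np.c_[Rm,t])
    X=cv2.triangulatePoints(Ps[0],Ps[1],np.array(a,float).reshape(2,1),np.array(b,float).reshape(2,1));return (X[:3]/X[3]).ravel()
for a,b in [((290,300),(222,222)),((285,278),(222,222)),((435,245),(483,232)),((430,235),(483,232))]: print(tri(a,b))
print(rowto(.503,.3757,.19,-9.5));
E
```

```text
[ 0.207 -0.126  0.187]
[ 0.265 -0.103  0.143]
[ 0.384 -0.583  0.188]
[ 0.416 -0.583  0.164]
[-329.6  -39.9   48.4   -0.1    0.1   77.9]
```

Emit:
{"op": "apply_moves", "data": {
  "moves": [
    {"gripper":0.7,"dx":-330,"dy":-40,"dz":48,"ax":0,"ay":0,"az":78},
    {"gripper":0.7,"dx":-330,"dy":-40,"dz":48,"ax":0,"ay":0,"az":78},
    {"gripper":0.7,"dx":-330,"dy":-40,"dz":48,"ax":0,"ay":0,"az":78},
    {"gripper":0.7,"dx":-330,"dy":-40,"dz":48,"ax":0,"ay":0,"az":78},
    {"gripper":0.7,"dx":-330,"dy":-40,"dz":48,"ax":0,"ay":0,"az":78},
    {"gripper":0.7,"dx":-330,"dy":-40,"dz":48,"ax":0,"ay":0,"az":78},
    {"gripper":0.7,"dx":-330,"dy":-40,"dz":48,"ax":0,"ay":0,"az":78},
    {"gripper":0.7,"dx":-330,"dy":-40,"dz":48,"ax":0,"ay":0,"az":78},
    {"gripper":0.7,"dx":-330,"dy":-40,"dz":48,"ax":0,"ay":0,"az":78},
    {"gripper":0.7,"dx":-330,"dy":-40,"dz":48,"ax":0,"ay":0,"az":78}
  ]
}}

```text
time: 1.35
ee_pos: [0.5035, 0.3761, 0.1911]
eef_rot: [-0.0, 0.763, 0.646, -0.0]
force: [-0.2, -0.0, -0.5]
opening: 0.0596
finger_force: 0.0
```

Run:
```python
from h import *
print(rowto(.503,.3757,.067,-9.5)); s=robot.state(); print(s["joints"],s["opening"],s["force"])
```

```text
[ -0.4  -0.3 124.1  -0.    0.   -0. ]
[5.40630600e-01 5.03672139e-01 1.51854153e-01 1.21949451e+00
 2.27558501e-05 2.27788987e+00] 0.059612868067425724 [-0.22222426 -0.00263136 -0.46138227]
```

Emit:
{"op": "apply_moves", "data": {
  "moves": [
    {"gripper":0.7,"dz":45},
    {"gripper":0.7,"dz":85},
    {"gripper":0.7,"dz":110},
    {"gripper":0.7,"dz":123},
    {"gripper":0.7,"dz":123},
    {"gripper":0.2,"dz":123},
    {"gripper":0.2,"dz":123},
    {"gripper":0.2,"dz":123},
    {"gripper":0.2,"dz":123},
    {"gripper":0.2,"dz":123},
    {"gripper":0.2,"dz":123}
  ]
}}

```text
$.moves[0]: bad value
```

Emit:
{"op": "apply_moves", "data": {
  "moves": [
    {"gripper":0.7,"dx":0,"dy":0,"dz":45,"ax":0,"ay":0,"az":0},
    {"gripper":0.7,"dx":0,"dy":0,"dz":85,"ax":0,"ay":0,"az":0},
    {"gripper":0.7,"dx":0,"dy":0,"dz":110,"ax":0,"ay":0,"az":0},
    {"gripper":0.7,"dx":0,"dy":0,"dz":123,"ax":0,"ay":0,"az":0},
    {"gripper":0.7,"dx":0,"dy":0,"dz":123,"ax":0,"ay":0,"az":0},
    {"gripper":0,"dx":0,"dy":0,"dz":123,"ax":0,"ay":0,"az":0},
    {"gripper":0,"dx":0,"dy":0,"dz":123,"ax":0,"ay":0,"az":0},
    {"gripper":0,"dx":0,"dy":0,"dz":123,"ax":0,"ay":0,"az":0},
    {"gripper":0,"dx":0,"dy":0,"dz":123,"ax":0,"ay":0,"az":0},
    {"gripper":0,"dx":0,"dy":0,"dz":123,"ax":0,"ay":0,"az":0}
  ]
}}

```text
time: 2.6
ee_pos: [0.5047, 0.3769, 0.07]
eef_rot: [0.0, 0.764, 0.646, 0.002]
force: [-1.8, -0.5, 6.4]
opening: 0.0334
finger_force: 60.8
```

Emit:
{"op": "apply_moves", "data": {
  "moves": [
    {"gripper":0,"dx":0,"dy":0,"dz":-20,"ax":0,"ay":0,"az":0},
    {"gripper":0,"dx":0,"dy":0,"dz":-60,"ax":0,"ay":0,"az":0},
    {"gripper":0,"dx":0,"dy":0,"dz":-90,"ax":0,"ay":0,"az":0},
    {"gripper":0,"dx":-40,"dy":0,"dz":-90,"ax":0,"ay":0,"az":-3},
    {"gripper":0,"dx":-90,"dy":0,"dz":-90,"ax":0,"ay":0,"az":-6},
    {"gripper":0,"dx":-140,"dy":-1,"dz":-80,"ax":0,"ay":0,"az":-9.5},
    {"gripper":0,"dx":-168,"dy":-1,"dz":-60,"ax":0,"ay":0,"az":-9.5},
    {"gripper":0,"dx":-168,"dy":-1,"dz":-40,"ax":0,"ay":0,"az":-9.5},
    {"gripper":0,"dx":-168,"dy":-1,"dz":-20,"ax":0,"ay":0,"az":-9.5},
    {"gripper":0,"dx":-168,"dy":-1,"dz":0,"ax":0,"ay":0,"az":-9.5},
    {"gripper":0,"dx":-168,"dy":-1,"dz":10,"ax":0,"ay":0,"az":-9.5},
    {"gripper":0,"dx":-168,"dy":-1,"dz":10,"ax":0,"ay":0,"az":-9.5}
  ]
}}

```text
time: 4.1
ee_pos: [0.4739, 0.2103, 0.0576]
eef_rot: [-0.0, 0.708, 0.707, -0.001]
force: [0.6, -0.2, -3.1]
opening: 0.0332
finger_force: 60.3
```

Run:
```python
from h import *
im=robot.snapshot("scene")
cv2.imwrite("pics/s1.png",cv2.resize(im[130:230,80:280],None,fx=4,fy=4,interpolation=cv2.INTER_CUBIC))
it=robot.snapshot("top");cv2.imwrite("pics/t1.png",it)
```

```text
(no output)
```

View pics/s1.png

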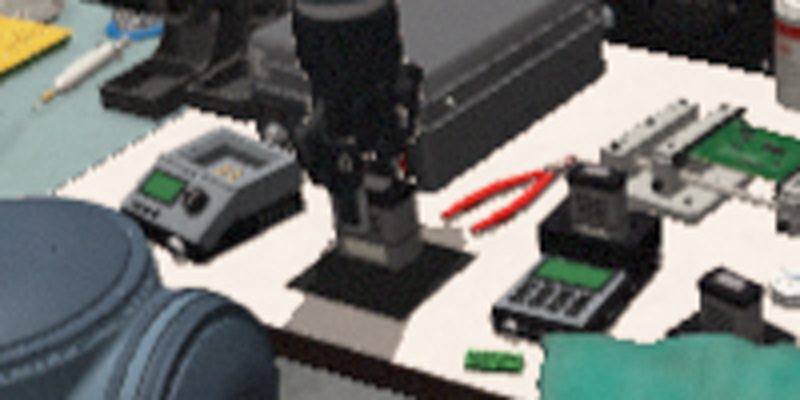

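The pack is held upright over the pad with its underside about 15 mm clear, and the station bay is now empty. I'll lower it, let go and rise.

Emit:
{"op": "apply_moves", "data": {
  "moves": [
    {"gripper":0,"dx":0,"dy":0,"dz":5,"ax":0,"ay":0,"az":0},
    {"gripper":0,"dx":0,"dy":0,"dz":10,"ax":0,"ay":0,"az":0},
    {"gripper":0,"dx":0,"dy":0,"dz":15,"ax":0,"ay":0,"az":0},
    {"gripper":0,"dx":0,"dy":0,"dz":16,"ax":0,"ay":0,"az":0},
    {"gripper":0.6,"dx":0,"dy":0,"dz":15,"ax":0,"ay":0,"az":0},
    {"gripper":0.6,"dx":0,"dy":0,"dz":15,"ax":0,"ay":0,"az":0},
    {"gripper":0.6,"dx":0,"dy":0,"dz":15,"ax":0,"ay":0,"az":0}
  ]
}}

```text
time: 5.08
ee_pos: [0.4749, 0.2107, 0.0433]
eef_rot: [0.0, 0.708, 0.707, 0.0]
force: [0.6, -0.3, 0.2]
opening: 0.0514
finger_force: 0.0
```

Emit:
{"op": "apply_moves", "data": {
  "moves": [
    {"gripper":0.6,"dx":0,"dy":0,"dz":-30,"ax":0,"ay":0,"az":0},
    {"gripper":0.7,"dx":0,"dy":0,"dz":-85,"ax":0,"ay":0,"az":0},
    {"gripper":0.7,"dx":-50,"dy":8,"dz":-110,"ax":0,"ay":0,"az":0},
    {"gripper":0.7,"dx":-105,"dy":16,"dz":-110,"ax":0,"ay":0,"az":0},
    {"gripper":0.7,"dx":-160,"dy":24,"dz":-110,"ax":0,"ay":0,"az":0},
    {"gripper":0.7,"dx":-215,"dy":32,"dz":-110,"ax":0,"ay":0,"az":0},
    {"gripper":0.7,"dx":-270,"dy":40,"dz":-110,"ax":0,"ay":0,"az":0},
    {"gripper":0.7,"dx":-325,"dy":50,"dz":-110,"ax":0,"ay":0,"az":0},
    {"gripper":0.7,"dx":-380,"dy":59,"dz":-110,"ax":0,"ay":0,"az":0},
    {"gripper":0.7,"dx":-430,"dy":68,"dz":-110,"ax":0,"ay":0,"az":0},
    {"gripper":0.7,"dx":-444.5,"dy":68,"dz":-100,"ax":0,"ay":0,"az":0},
    {"gripper":0.7,"dx":-444.5,"dy":68,"dz":-60,"ax":0,"ay":0,"az":0},
    {"gripper":0.7,"dx":-444.5,"dy":68,"dz":-25,"ax":0,"ay":0,"az":0},
    {"gripper":0.7,"dx":-444.5,"dy":68,"dz":-9,"ax":0,"ay":0,"az":0},
    {"gripper":0.7,"dx":-444.5,"dy":68,"dz":-9,"ax":0,"ay":0,"az":0}
  ]
}}

```text
time: 6.95
ee_pos: [0.541, -0.2329, 0.0512]
eef_rot: [-0.002, 0.707, 0.707, -0.0]
force: [-0.3, 0.0, 0.2]
opening: 0.0596
finger_force: 0.0
```

Emit:
{"op": "apply_moves", "data": {
  "moves": [
    {"gripper":0,"dx":0,"dy":0,"dz":0,"ax":0,"ay":0,"az":0},
    {"gripper":0,"dx":0,"dy":0,"dz":0,"ax":0,"ay":0,"az":0},
    {"gripper":0,"dx":0,"dy":0,"dz":0,"ax":0,"ay":0,"az":0},
    {"gripper":0,"dx":0,"dy":0,"dz":0,"ax":0,"ay":0,"az":0},
    {"gripper":0,"dx":0,"dy":0,"dz":0,"ax":0,"ay":0,"az":0}
  ]
}}

```text
time: 7.58
ee_pos: [0.5432, -0.2346, 0.0541]
eef_rot: [0.001, 0.708, 0.707, 0.001]
force: [-2.7, 1.0, 6.0]
opening: 0.0333
finger_force: 60.9
```

Emit:
{"op": "apply_moves", "data": {
  "moves": [
    {"gripper":0,"dx":0,"dy":0,"dz":-20,"ax":0,"ay":0,"az":0},
    {"gripper":0,"dx":0,"dy":0,"dz":-60,"ax":0,"ay":0,"az":0},
    {"gripper":0,"dx":0,"dy":0,"dz":-110,"ax":0,"ay":0,"az":0},
    {"gripper":0,"dx":40,"dy":0,"dz":-115,"ax":0,"ay":0,"az":0},
    {"gripper":0,"dx":95,"dy":-5,"dz":-115,"ax":0,"ay":0,"az":1},
    {"gripper":0,"dx":150,"dy":-10,"dz":-115,"ax":0,"ay":0,"az":2},
    {"gripper":0,"dx":205,"dy":-13,"dz":-115,"ax":0,"ay":0,"az":3},
    {"gripper":0,"dx":260,"dy":-16,"dz":-115,"ax":0,"ay":0,"az":4},
    {"gripper":0,"dx":315,"dy":-20,"dz":-115,"ax":0,"ay":0,"az":5},
    {"gripper":0,"dx":370,"dy":-24,"dz":-115,"ax":0,"ay":0,"az":6},
    {"gripper":0,"dx":425,"dy":-28,"dz":-115,"ax":0,"ay":0,"az":7},
    {"gripper":0,"dx":480,"dy":-32,"dz":-115,"ax":0,"ay":0,"az":8},
    {"gripper":0,"dx":535,"dy":-35,"dz":-115,"ax":0,"ay":0,"az":9},
    {"gripper":0,"dx":580,"dy":-38,"dz":-110,"ax":0,"ay":0,"az":9.5},
    {"gripper":0,"dx":610.5,"dy":-38.5,"dz":-90,"ax":0,"ay":0,"az":9.5},
    {"gripper":0,"dx":610.5,"dy":-38.5,"dz":-60,"ax":0,"ay":0,"az":9.5},
    {"gripper":0,"dx":610.5,"dy":-38.5,"dz":-45,"ax":0,"ay":0,"az":9.5},
    {"gripper":0,"dx":610.5,"dy":-38.5,"dz":-45,"ax":0,"ay":0,"az":9.5}
  ]
}}

```text
time: 9.82
ee_pos: [0.5033, 0.3754, 0.0959]
eef_rot: [-0.0, 0.764, 0.645, -0.002]
force: [-0.6, -0.5, -2.2]
opening: 0.0332
finger_force: 60.3
```

Run:
```python
from h import *
im=robot.snapshot("scene"); it=robot.snapshot("top");cv2.imwrite("pics/t2.png",it)
a=cv2.resize(im[140:200,90:190],(400,240),interpolation=cv2.INTER_CUBIC)
t1=cv2.imread("pics/t1.png")
b=cv2.resize(t1[190:240,125:225],(400,200),interpolation=cv2.INTER_CUBIC)
c=cv2.resize(it[180:245,220:335],(800,452),interpolation=cv2.INTER_CUBIC)[:330]
o=np.zeros((570,800,3),np.uint8);o[:240,:400]=a;o[:200,400:]=b;o[240:]=c
cv2.imwrite("pics/m2.png",o)
```

```text
(no output)
```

View pics/m2.png

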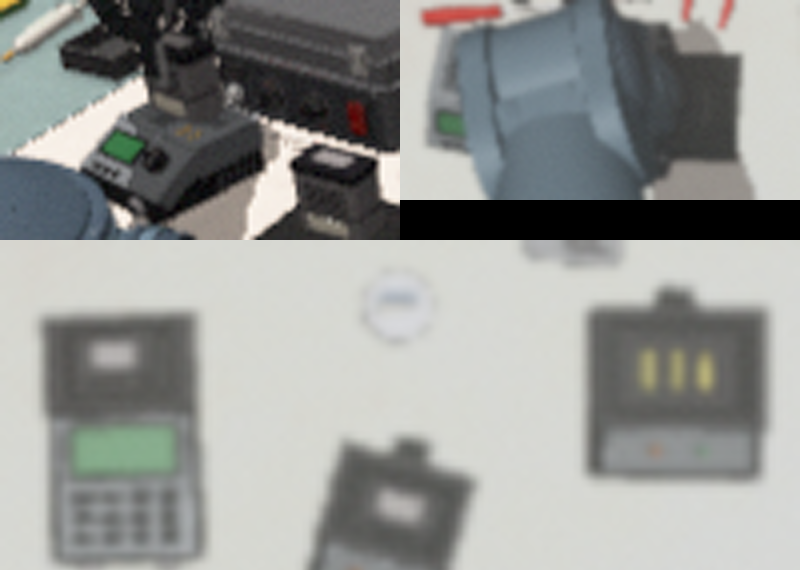

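The pack hangs just over the empty station pocket. In the wide charger, the now-empty bay shows its contacts at about (677,370) in the composite. Inserting in small steps.

Emit:
{"op": "apply_moves", "data": {
  "moves": [
    {"gripper":0,"dx":0,"dy":0,"dz":4,"ax":0,"ay":0,"az":0},
    {"gripper":0,"dx":0,"dy":0,"dz":8,"ax":0,"ay":0,"az":0},
    {"gripper":0,"dx":0,"dy":0,"dz":12,"ax":0,"ay":0,"az":0},
    {"gripper":0,"dx":0,"dy":0,"dz":16,"ax":0,"ay":0,"az":0},
    {"gripper":0,"dx":0,"dy":0,"dz":20,"ax":0,"ay":0,"az":0},
    {"gripper":0,"dx":0,"dy":0,"dz":24,"ax":0,"ay":0,"az":0},
    {"gripper":0,"dx":0,"dy":0,"dz":27,"ax":0,"ay":0,"az":0},
    {"gripper":0,"dx":0,"dy":0,"dz":27,"ax":0,"ay":0,"az":0}
  ]
}}

```text
time: 10.92
ee_pos: [0.5045, 0.3766, 0.0703]
eef_rot: [0.0, 0.764, 0.646, 0.0]
force: [-0.2, -0.5, -2.6]
opening: 0.0333
finger_force: 60.3
```

Run:
```python
from h import *
print(bp("top",(316.9,200.3),.014), robot.state()["wrist_torque"])
```

```text
[ 0.53528251 -0.23477301] [ 0.02268282 -0.04649698  0.03801356]
```

Emit:
{"op": "apply_moves", "data": {
  "moves": [
    {"gripper":0,"dx":0,"dy":0,"dz":2,"ax":0,"ay":0,"az":0},
    {"gripper":0,"dx":0,"dy":0,"dz":3,"ax":0,"ay":0,"az":0},
    {"gripper":0,"dx":0,"dy":0,"dz":3,"ax":0,"ay":0,"az":0},
    {"gripper":0.65,"dx":0,"dy":0,"dz":0,"ax":0,"ay":0,"az":0},
    {"gripper":0.65,"dx":0,"dy":0,"dz":0,"ax":0,"ay":0,"az":0},
    {"gripper":0.65,"dx":0,"dy":0,"dz":0,"ax":0,"ay":0,"az":0}
  ]
}}

```text
time: 11.68
ee_pos: [0.5047, 0.3766, 0.0702]
eef_rot: [-0.0, 0.764, 0.646, 0.0]
force: [0.5, -0.3, -0.2]
opening: 0.0557
finger_force: 0.0
```

Emit:
{"op": "apply_moves", "data": {
  "moves": [
    {"gripper":0.65,"dx":0,"dy":0,"dz":-25,"ax":0,"ay":0,"az":0},
    {"gripper":0.7,"dx":0,"dy":0,"dz":-65,"ax":0,"ay":0,"az":0},
    {"gripper":0.7,"dx":-40,"dy":0,"dz":-70,"ax":0,"ay":0,"az":-3},
    {"gripper":0.7,"dx":-95,"dy":-1,"dz":-70,"ax":0,"ay":0,"az":-6},
    {"gripper":0.7,"dx":-145,"dy":-2,"dz":-65,"ax":0,"ay":0,"az":-9.5},
    {"gripper":0.7,"dx":-168.5,"dy":-2,"dz":-50,"ax":0,"ay":0,"az":-9.5},
    {"gripper":0.7,"dx":-168.5,"dy":-2,"dz":-20,"ax":0,"ay":0,"az":-9.5},
    {"gripper":0.7,"dx":-168.5,"dy":-2,"dz":10,"ax":0,"ay":0,"az":-9.5},
    {"gripper":0.7,"dx":-168.5,"dy":-2,"dz":29,"ax":0,"ay":0,"az":-9.5},
    {"gripper":0.7,"dx":-168.5,"dy":-2,"dz":29,"ax":0,"ay":0,"az":-9.5},
    {"gripper":0,"dx":-168.5,"dy":-2,"dz":29,"ax":0,"ay":0,"az":-9.5},
    {"gripper":0,"dx":-168.5,"dy":-2,"dz":29,"ax":0,"ay":0,"az":-9.5},
    {"gripper":0,"dx":-168.5,"dy":-2,"dz":29,"ax":0,"ay":0,"az":-9.5},
    {"gripper":0,"dx":-168.5,"dy":-2,"dz":29,"ax":0,"ay":0,"az":-9.5},
    {"gripper":0,"dx":-168.5,"dy":-2,"dz":29,"ax":0,"ay":0,"az":-9.5}
  ]
}}

```text
time: 13.55
ee_pos: [0.4755, 0.2111, 0.0425]
eef_rot: [0.001, 0.708, 0.707, 0.001]
force: [-1.2, 0.7, 6.8]
opening: 0.033
finger_force: 60.7
```

Run:
```python
from h import *
s=robot.state();print(rowto(.5425,-.2343,.054,0), s["joints"])
```

```text
[-4.453e+02  6.770e+01 -1.180e+01  1.000e-01 -0.000e+00 -1.000e-01] [ 2.95837828e-01  4.15770153e-01 -4.07531495e-01  7.45030792e-01
  1.25769867e-04  1.86810845e+00]
```

Emit:
{"op": "apply_moves", "data": {
  "moves": [
    {"gripper":0,"dx":0,"dy":0,"dz":-20,"ax":0,"ay":0,"az":0},
    {"gripper":0,"dx":0,"dy":0,"dz":-70,"ax":0,"ay":0,"az":0},
    {"gripper":0,"dx":-20,"dy":3,"dz":-120,"ax":0,"ay":0,"az":0},
    {"gripper":0,"dx":-70,"dy":11,"dz":-125,"ax":0,"ay":0,"az":0},
    {"gripper":0,"dx":-125,"dy":19,"dz":-125,"ax":0,"ay":0,"az":0},
    {"gripper":0,"dx":-180,"dy":27,"dz":-125,"ax":0,"ay":0,"az":0},
    {"gripper":0,"dx":-235,"dy":36,"dz":-125,"ax":0,"ay":0,"az":0},
    {"gripper":0,"dx":-290,"dy":44,"dz":-125,"ax":0,"ay":0,"az":0},
    {"gripper":0,"dx":-345,"dy":53,"dz":-125,"ax":0,"ay":0,"az":0},
    {"gripper":0,"dx":-395,"dy":61,"dz":-120,"ax":0,"ay":0,"az":0},
    {"gripper":0,"dx":-435,"dy":68,"dz":-105,"ax":0,"ay":0,"az":0},
    {"gripper":0,"dx":-445,"dy":68,"dz":-75,"ax":0,"ay":0,"az":0},
    {"gripper":0,"dx":-445,"dy":68,"dz":-50,"ax":0,"ay":0,"az":0},
    {"gripper":0,"dx":-445,"dy":68,"dz":-40,"ax":0,"ay":0,"az":0},
    {"gripper":0,"dx":-445,"dy":68,"dz":-40,"ax":0,"ay":0,"az":0},
    {"gripper":0,"dx":-445,"dy":68,"dz":-35,"ax":0,"ay":0,"az":0},
    {"gripper":0,"dx":-445,"dy":68,"dz":-30,"ax":0,"ay":0,"az":0},
    {"gripper":0,"dx":-445,"dy":68,"dz":-25,"ax":0,"ay":0,"az":0},
    {"gripper":0,"dx":-445,"dy":68,"dz":-20,"ax":0,"ay":0,"az":0},
    {"gripper":0,"dx":-445,"dy":68,"dz":-16,"ax":0,"ay":0,"az":0}
  ]
}}

```text
time: 16.05
ee_pos: [0.5417, -0.2343, 0.0569]
eef_rot: [-0.0, 0.708, 0.707, 0.0]
force: [0.1, 0.0, -2.8]
opening: 0.0332
finger_force: 60.5
```

Emit:
{"op": "apply_moves", "data": {
  "moves": [
    {"gripper":0,"dx":0,"dy":0,"dz":3,"ax":0,"ay":0,"az":0},
    {"gripper":0,"dx":0,"dy":0,"dz":5,"ax":0,"ay":0,"az":0},
    {"gripper":0,"dx":0,"dy":0,"dz":6,"ax":0,"ay":0,"az":0},
    {"gripper":0,"dx":0,"dy":0,"dz":6,"ax":0,"ay":0,"az":0},
    {"gripper":0.65,"dx":0,"dy":0,"dz":3,"ax":0,"ay":0,"az":0},
    {"gripper":0.65,"dx":0,"dy":0,"dz":3,"ax":0,"ay":0,"az":0},
    {"gripper":0.65,"dx":0,"dy":0,"dz":3,"ax":0,"ay":0,"az":0}
  ]
}}

```text
time: 16.92
ee_pos: [0.542, -0.2345, 0.0542]
eef_rot: [0.0, 0.708, 0.707, 0.0]
force: [-0.0, 0.2, -0.3]
opening: 0.0556
finger_force: 0.0
```

Emit:
{"op": "apply_moves", "data": {
  "moves": [
    {"gripper":0.65,"dx":0,"dy":0,"dz":-30,"ax":0,"ay":0,"az":0},
    {"gripper":0.65,"dx":0,"dy":0,"dz":-75,"ax":0,"ay":0,"az":0},
    {"gripper":0.65,"dx":50,"dy":0,"dz":-85,"ax":0,"ay":0,"az":0},
    {"gripper":0.6,"dx":105,"dy":0,"dz":-85,"ax":0,"ay":0,"az":-1},
    {"gripper":0.6,"dx":160,"dy":0,"dz":-85,"ax":0,"ay":0,"az":-2},
    {"gripper":0.6,"dx":215,"dy":0,"dz":-85,"ax":0,"ay":0,"az":-2},
    {"gripper":0.6,"dx":265,"dy":0,"dz":-85,"ax":0,"ay":0,"az":-2},
    {"gripper":0.6,"dx":289.5,"dy":0,"dz":-75,"ax":0,"ay":0,"az":-2},
    {"gripper":0.6,"dx":289.5,"dy":0,"dz":-45,"ax":0,"ay":0,"az":-2},
    {"gripper":0.6,"dx":289.5,"dy":0,"dz":-20,"ax":0,"ay":0,"az":-2},
    {"gripper":0.6,"dx":289.5,"dy":0,"dz":-11,"ax":0,"ay":0,"az":-2},
    {"gripper":0.6,"dx":289.5,"dy":0,"dz":-11,"ax":0,"ay":0,"az":-2},
    {"gripper":0,"dx":289.5,"dy":0,"dz":-11,"ax":0,"ay":0,"az":-2},
    {"gripper":0,"dx":289.5,"dy":0,"dz":-11,"ax":0,"ay":0,"az":-2},
    {"gripper":0,"dx":289.5,"dy":0,"dz":-11,"ax":0,"ay":0,"az":-2},
    {"gripper":0,"dx":289.5,"dy":0,"dz":-11,"ax":0,"ay":0,"az":-2},
    {"gripper":0,"dx":289.5,"dy":0,"dz":-11,"ax":0,"ay":0,"az":-2},
    {"gripper":0,"dx":289.5,"dy":0,"dz":-11,"ax":0,"ay":0,"az":-2}
  ]
}}

```text
time: 19.18
ee_pos: [0.5432, 0.055, 0.0665]
eef_rot: [0.001, 0.695, 0.719, 0.001]
force: [-1.3, 0.1, 5.7]
opening: 0.023
finger_force: 59.3
```

Run:
```python
from h import *
print(rowto(.474,.211,.043,0))
```

```text
[ 1.582e+02 -6.410e+01  2.330e+01  1.000e-01  0.000e+00  1.900e+00]
```

Emit:
{"op": "apply_moves", "data": {
  "moves": [
    {"gripper":0,"dx":0,"dy":0,"dz":-20,"ax":0,"ay":0,"az":0},
    {"gripper":0,"dx":0,"dy":0,"dz":-60,"ax":0,"ay":0,"az":0},
    {"gripper":0,"dx":30,"dy":-12,"dz":-70,"ax":0,"ay":0,"az":0},
    {"gripper":0,"dx":80,"dy":-32,"dz":-70,"ax":0,"ay":0,"az":1},
    {"gripper":0,"dx":130,"dy":-54,"dz":-60,"ax":0,"ay":0,"az":2},
    {"gripper":0,"dx":158,"dy":-64,"dz":-40,"ax":0,"ay":0,"az":2},
    {"gripper":0,"dx":158,"dy":-64,"dz":-15,"ax":0,"ay":0,"az":2},
    {"gripper":0,"dx":158,"dy":-64,"dz":5,"ax":0,"ay":0,"az":2},
    {"gripper":0,"dx":158,"dy":-64,"dz":15,"ax":0,"ay":0,"az":2},
    {"gripper":0,"dx":158,"dy":-64,"dz":20,"ax":0,"ay":0,"az":2},
    {"gripper":0,"dx":158,"dy":-64,"dz":24,"ax":0,"ay":0,"az":2},
    {"gripper":0,"dx":158,"dy":-64,"dz":25,"ax":0,"ay":0,"az":2}
  ]
}}

```text
time: 20.68
ee_pos: [0.4737, 0.211, 0.0415]
eef_rot: [0.0, 0.708, 0.706, 0.001]
force: [-3.5, -0.7, 10.6]
opening: 0.0236
finger_force: 60.2
```

Emit:
{"op": "apply_moves", "data": {
  "moves": [
    {"gripper":0.6,"dx":0,"dy":0,"dz":-1,"ax":0,"ay":0,"az":0},
    {"gripper":0.6,"dx":0,"dy":0,"dz":-1,"ax":0,"ay":0,"az":0},
    {"gripper":0.6,"dx":0,"dy":0,"dz":-1,"ax":0,"ay":0,"az":0},
    {"gripper":0.6,"dx":0,"dy":0,"dz":-40,"ax":0,"ay":0,"az":0},
    {"gripper":0.6,"dx":0,"dy":0,"dz":-90,"ax":0,"ay":0,"az":0},
    {"gripper":0.6,"dx":0,"dy":0,"dz":-90,"ax":0,"ay":0,"az":0}
  ]
}}

```text
time: 21.42
ee_pos: [0.4764, 0.212, 0.1345]
eef_rot: [0.002, 0.708, 0.707, 0.004]
force: [-0.0, 0.8, -0.4]
opening: 0.051
finger_force: 0.0
```

Run:
```python
from h import *
print(rowto(.469,-.088,.051,-15.8))
im=robot.snapshot("scene")
cv2.imwrite("pics/s3.png",cv2.resize(im[130:230,90:340],None,fx=3.2,fy=3.2,interpolation=cv2.INTER_CUBIC))
```

```text
[-3.002e+02 -7.600e+00  8.260e+01  5.000e-01 -2.000e-01  1.570e+01]
```

View pics/s3.png

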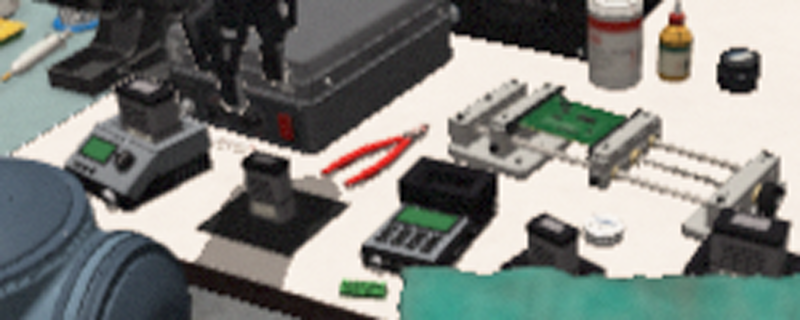

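Picture: wide pack seated in the station (145,105), slim flat pack upright on the pad (268,190), logger empty. Next is slim_charged in the slim charger.

Emit:
{"op": "apply_moves", "data": {
  "moves": [
    {"gripper":0.6,"dx":-50,"dy":-1,"dz":0,"ax":0,"ay":0,"az":3},
    {"gripper":0.6,"dx":-105,"dy":-2,"dz":0,"ax":0,"ay":0,"az":6},
    {"gripper":0.6,"dx":-160,"dy":-3,"dz":0,"ax":0,"ay":0,"az":9},
    {"gripper":0.6,"dx":-215,"dy":-4,"dz":0,"ax":0,"ay":0,"az":12},
    {"gripper":0.6,"dx":-270,"dy":-5,"dz":0,"ax":0,"ay":0,"az":15.8},
    {"gripper":0.6,"dx":-299,"dy":-5.5,"dz":10,"ax":0,"ay":0,"az":15.8},
    {"gripper":0.6,"dx":-299,"dy":-5.5,"dz":40,"ax":0,"ay":0,"az":15.8},
    {"gripper":0.6,"dx":-299,"dy":-5.5,"dz":68,"ax":0,"ay":0,"az":15.8},
    {"gripper":0.6,"dx":-299,"dy":-5.5,"dz":80,"ax":0,"ay":0,"az":15.8},
    {"gripper":0.6,"dx":-299,"dy":-5.5,"dz":80,"ax":0,"ay":0,"az":15.8},
    {"gripper":0,"dx":-299,"dy":-5.5,"dz":80,"ax":0,"ay":0,"az":15.8},
    {"gripper":0,"dx":-299,"dy":-5.5,"dz":80,"ax":0,"ay":0,"az":15.8},
    {"gripper":0,"dx":-299,"dy":-5.5,"dz":80,"ax":0,"ay":0,"az":15.8},
    {"gripper":0,"dx":-299,"dy":-5.5,"dz":80,"ax":0,"ay":0,"az":15.8},
    {"gripper":0,"dx":-299,"dy":-5.5,"dz":80,"ax":0,"ay":0,"az":15.8},
    {"gripper":0,"dx":-299,"dy":-5.5,"dz":80,"ax":0,"ay":0,"az":15.8}
  ]
}}

```text
time: 23.48
ee_pos: [0.468, -0.0882, 0.0513]
eef_rot: [0.001, 0.798, 0.603, 0.001]
force: [-0.9, 0.4, 5.7]
opening: 0.023
finger_force: 59.6
```

Run:
```python
from h import *
print(rowto(.5425,.0548,.0665,2))
```

```text
[ 1.58e+02  3.25e+01 -1.51e+01  1.00e-01  0.00e+00 -1.79e+01]
```

Emit:
{"op": "apply_moves", "data": {
  "moves": [
    {"gripper":0,"dx":0,"dy":0,"dz":-20,"ax":0,"ay":0,"az":0},
    {"gripper":0,"dx":0,"dy":0,"dz":-60,"ax":0,"ay":0,"az":0},
    {"gripper":0,"dx":30,"dy":6,"dz":-75,"ax":0,"ay":0,"az":-5},
    {"gripper":0,"dx":80,"dy":16,"dz":-75,"ax":0,"ay":0,"az":-10},
    {"gripper":0,"dx":130,"dy":26,"dz":-70,"ax":0,"ay":0,"az":-15},
    {"gripper":0,"dx":158,"dy":32.5,"dz":-60,"ax":0,"ay":0,"az":-17.8},
    {"gripper":0,"dx":158,"dy":32.5,"dz":-45,"ax":0,"ay":0,"az":-17.8},
    {"gripper":0,"dx":158,"dy":32.5,"dz":-43,"ax":0,"ay":0,"az":-17.8},
    {"gripper":0,"dx":158,"dy":32.5,"dz":-43,"ax":0,"ay":0,"az":-17.8},
    {"gripper":0,"dx":158,"dy":32.5,"dz":-38,"ax":0,"ay":0,"az":-17.8},
    {"gripper":0,"dx":158,"dy":32.5,"dz":-33,"ax":0,"ay":0,"az":-17.8},
    {"gripper":0,"dx":158,"dy":32.5,"dz":-28,"ax":0,"ay":0,"az":-17.8},
    {"gripper":0,"dx":158,"dy":32.5,"dz":-24,"ax":0,"ay":0,"az":-17.8},
    {"gripper":0,"dx":158,"dy":32.5,"dz":-20,"ax":0,"ay":0,"az":-17.8},
    {"gripper":0,"dx":158,"dy":32.5,"dz":-20,"ax":0,"ay":0,"az":-17.8}
  ]
}}

```text
time: 25.35
ee_pos: [0.5412, 0.055, 0.0699]
eef_rot: [-0.0, 0.695, 0.719, -0.0]
force: [-0.2, 0.2, -3.0]
opening: 0.0232
finger_force: 59.1
```

Emit:
{"op": "apply_moves", "data": {
  "moves": [
    {"gripper":0,"dx":0,"dy":0,"dz":3,"ax":0,"ay":0,"az":0},
    {"gripper":0,"dx":0,"dy":0,"dz":5,"ax":0,"ay":0,"az":0},
    {"gripper":0,"dx":0,"dy":0,"dz":6,"ax":0,"ay":0,"az":0},
    {"gripper":0,"dx":0,"dy":0,"dz":6,"ax":0,"ay":0,"az":0}
  ]
}}

```text
time: 25.85
ee_pos: [0.5417, 0.055, 0.0653]
eef_rot: [0.0, 0.695, 0.719, 0.0]
force: [-2.3, 0.3, 6.2]
opening: 0.0234
finger_force: 60.1
```

Emit:
{"op": "apply_moves", "data": {
  "moves": [
    {"gripper":0.6,"dx":0,"dy":0,"dz":-2,"ax":0,"ay":0,"az":0},
    {"gripper":0.6,"dx":0,"dy":0,"dz":-2,"ax":0,"ay":0,"az":0},
    {"gripper":0.6,"dx":0,"dy":0,"dz":-2,"ax":0,"ay":0,"az":0},
    {"gripper":0.6,"dx":0,"dy":0,"dz":-35,"ax":0,"ay":0,"az":0},
    {"gripper":0.6,"dx":0,"dy":0,"dz":-70,"ax":0,"ay":0,"az":0},
    {"gripper":0.6,"dx":0,"dy":0,"dz":-70,"ax":0,"ay":0,"az":0}
  ]
}}

```text
time: 26.6
ee_pos: [0.544, 0.055, 0.1371]
eef_rot: [0.002, 0.695, 0.719, 0.002]
force: [0.4, 0.4, -0.2]
opening: 0.0514
finger_force: 0.0
```

Run:
```python
from h import *
print(rowto(.474,.211,.040,0))
```

```text
[158.3 -65.4  96.7   0.3   0.    1.9]
```

Emit:
{"op": "apply_moves", "data": {
  "moves": [
    {"gripper":0.6,"dx":50,"dy":-20,"dz":0,"ax":0,"ay":0,"az":1},
    {"gripper":0.6,"dx":105,"dy":-42,"dz":0,"ax":0,"ay":0,"az":2},
    {"gripper":0.6,"dx":150,"dy":-61,"dz":5,"ax":0,"ay":0,"az":2},
    {"gripper":0.6,"dx":158,"dy":-64,"dz":30,"ax":0,"ay":0,"az":2},
    {"gripper":0.6,"dx":158,"dy":-64,"dz":60,"ax":0,"ay":0,"az":2},
    {"gripper":0.6,"dx":158,"dy":-64,"dz":85,"ax":0,"ay":0,"az":2},
    {"gripper":0.6,"dx":158,"dy":-64,"dz":95,"ax":0,"ay":0,"az":2},
    {"gripper":0.6,"dx":158,"dy":-64,"dz":95,"ax":0,"ay":0,"az":2},
    {"gripper":0,"dx":158,"dy":-64,"dz":95,"ax":0,"ay":0,"az":2},
    {"gripper":0,"dx":158,"dy":-64,"dz":95,"ax":0,"ay":0,"az":2},
    {"gripper":0,"dx":158,"dy":-64,"dz":95,"ax":0,"ay":0,"az":2},
    {"gripper":0,"dx":158,"dy":-64,"dz":95,"ax":0,"ay":0,"az":2},
    {"gripper":0,"dx":158,"dy":-64,"dz":95,"ax":0,"ay":0,"az":2},
    {"gripper":0,"dx":158,"dy":-64,"dz":95,"ax":0,"ay":0,"az":2}
  ]
}}

```text
time: 28.35
ee_pos: [0.4734, 0.2111, 0.0404]
eef_rot: [0.001, 0.708, 0.707, 0.001]
force: [-0.0, -0.9, 6.2]
opening: 0.0231
finger_force: 59.7
```

Run:
```python
from h import *
print(rowto(.4687,-.088,.0525,-15.8))
```

```text
[-2.991e+02 -4.200e+00 -1.230e+01  1.000e-01 -1.000e-01  1.570e+01]
```

Emit:
{"op": "apply_moves", "data": {
  "moves": [
    {"gripper":0,"dx":0,"dy":0,"dz":-20,"ax":0,"ay":0,"az":0},
    {"gripper":0,"dx":0,"dy":0,"dz":-60,"ax":0,"ay":0,"az":0},
    {"gripper":0,"dx":-20,"dy":0,"dz":-100,"ax":0,"ay":0,"az":1},
    {"gripper":0,"dx":-70,"dy":-1,"dz":-105,"ax":0,"ay":0,"az":4},
    {"gripper":0,"dx":-125,"dy":-2,"dz":-105,"ax":0,"ay":0,"az":7},
    {"gripper":0,"dx":-180,"dy":-3,"dz":-105,"ax":0,"ay":0,"az":10},
    {"gripper":0,"dx":-235,"dy":-4,"dz":-105,"ax":0,"ay":0,"az":13},
    {"gripper":0,"dx":-280,"dy":-4.5,"dz":-95,"ax":0,"ay":0,"az":15.8},
    {"gripper":0,"dx":-299,"dy":-4.5,"dz":-70,"ax":0,"ay":0,"az":15.8},
    {"gripper":0,"dx":-299,"dy":-4.5,"dz":-45,"ax":0,"ay":0,"az":15.8},
    {"gripper":0,"dx":-299,"dy":-4.5,"dz":-40,"ax":0,"ay":0,"az":15.8},
    {"gripper":0,"dx":-299,"dy":-4.5,"dz":-40,"ax":0,"ay":0,"az":15.8},
    {"gripper":0,"dx":-299,"dy":-4.5,"dz":-35,"ax":0,"ay":0,"az":15.8},
    {"gripper":0,"dx":-299,"dy":-4.5,"dz":-30,"ax":0,"ay":0,"az":15.8},
    {"gripper":0,"dx":-299,"dy":-4.5,"dz":-25,"ax":0,"ay":0,"az":15.8},
    {"gripper":0,"dx":-299,"dy":-4.5,"dz":-20,"ax":0,"ay":0,"az":15.8},
    {"gripper":0,"dx":-299,"dy":-4.5,"dz":-16,"ax":0,"ay":0,"az":15.8},
    {"gripper":0,"dx":-299,"dy":-4.5,"dz":-13,"ax":0,"ay":0,"az":15.8},
    {"gripper":0,"dx":-299,"dy":-4.5,"dz":-11,"ax":0,"ay":0,"az":15.8},
    {"gripper":0,"dx":-299,"dy":-4.5,"dz":-11,"ax":0,"ay":0,"az":15.8}
  ]
}}

```text
time: 30.85
ee_pos: [0.4673, -0.0882, 0.0514]
eef_rot: [0.0, 0.798, 0.603, 0.0]
force: [-3.0, 1.7, 11.0]
opening: 0.023
finger_force: 60.4
```

Seated: upward contact force at the expected height. I'll release it, retreat to high above the pad and check.

Emit:
{"op": "apply_moves", "data": {
  "moves": [
    {"gripper":0.6,"dx":0,"dy":0,"dz":-2,"ax":0,"ay":0,"az":0},
    {"gripper":0.6,"dx":0,"dy":0,"dz":-2,"ax":0,"ay":0,"az":0},
    {"gripper":0.6,"dx":0,"dy":0,"dz":-2,"ax":0,"ay":0,"az":0},
    {"gripper":0.6,"dx":0,"dy":0,"dz":-35,"ax":0,"ay":0,"az":0},
    {"gripper":0.6,"dx":0,"dy":0,"dz":-90,"ax":0,"ay":0,"az":0},
    {"gripper":0.6,"dx":50,"dy":0,"dz":-140,"ax":0,"ay":0,"az":0},
    {"gripper":0.6,"dx":100,"dy":0,"dz":-180,"ax":0,"ay":0,"az":0},
    {"gripper":0.6,"dx":150,"dy":0,"dz":-200,"ax":0,"ay":0,"az":0},
    {"gripper":0.6,"dx":205,"dy":0,"dz":-200,"ax":0,"ay":0,"az":0},
    {"gripper":0.6,"dx":260,"dy":0,"dz":-200,"ax":0,"ay":0,"az":0},
    {"gripper":0.6,"dx":290,"dy":0,"dz":-200,"ax":0,"ay":0,"az":0},
    {"gripper":0.6,"dx":290,"dy":0,"dz":-200,"ax":0,"ay":0,"az":0}
  ]
}}

```text
time: 32.35
ee_pos: [0.5468, 0.1927, 0.2495]
eef_rot: [-0.0, 0.797, 0.604, -0.0]
force: [0.5, 0.7, -0.4]
opening: 0.0511
finger_force: 0.0
```

Run:
```python
from h import *
im=robot.snapshot("scene"); it=robot.snapshot("top")
a=cv2.resize(im[140:225,100:350],(800,272),interpolation=cv2.INTER_CUBIC)
b=cv2.resize(it[182:247,125:335],(800,248),interpolation=cv2.INTER_CUBIC)
cv2.imwrite("pics/f.png",np.vstack([a,b]))
for k,a,z in [("station",(143,207),.092),("logger",(236,196),.09),("slim",(277,217),.076),("wide",(319,197),.076)]:
    l=label(it,*a,r=6); print(k,l,bp("top",l[:2],z))
```

```text
station (np.float64(146.0653025685677), np.float64(206.56029603831084), np.int64(169)) [0.50379672 0.36624845]
logger (np.float64(235.80120432236245), np.float64(196.1600263961066), np.int64(16)) [0.54239325 0.05553299]
slim (np.float64(277.04240474066523), np.float64(218.21387154326493), np.int64(24)) [ 0.46765034 -0.08801529]
wide (np.float64(319.3930730926552), np.float64(197.1633914280633), np.int64(34)) [ 0.54210698 -0.23497903]
```

View pics/f.png

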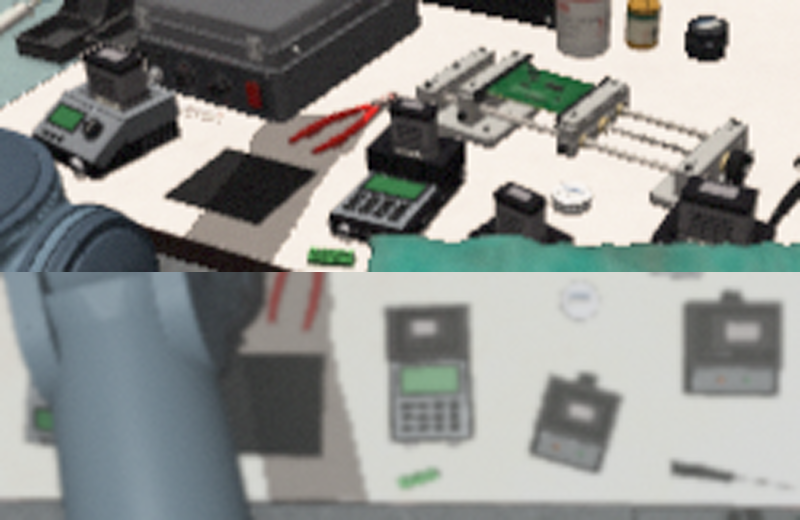

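The picture shows all four packs upright and home, and the pad empty. In the top view the logger, slim and wide labels are within about 1.5 mm of where they stood in the same bays at the start. The arm hides the station in the top view, but in the scene view its label is at the starting pixel position.

```bash
python3 -c "
from plant import robot
print(robot.close_job())"
```

```text
the job is handed in; nothing more can be done
None
```

The job is handed in at about 32 s of the 128 s allowed: the full packs are in the station and the logger, the flat packs are in their chargers, and all four are let go; the final pictures show them upright and home, but no verdict was returned.

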